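# Stand a spacer on end under the height gauge

### The job

Stand the aluminium spacer that has two holes upright on one of its short ends on the steel base of the height gauge, squarely under the foot, and let go so that it stands by itself. Then lower the gauge's slide by its black knob until the sprung foot rests on the top of the spacer and is pushed in about half of its travel, and leave it so for reading. Set the spacer down gently, without dropping it, and leave the other things on the bench where they are.

Things in the scene. Friction and masses are not known exactly. Their poses are not given: they have to be found in the camera images.
- spacer: flat aluminium spacer, 84 (its x) x 56 (y) x 14 (z) mm, 0.12 to 0.24 kg, with TWO 15 mm through holes on its long centre line, 18 mm either side of the middle; starts lying flat. Origin: centre of its 84 x 56 underside as it lies
- spacer_mid (a point): the middle of the two-hole spacer, 7 mm from either large face
- gauge: height gauge, fixed. Steel base 180 x 110 x 20 mm, reaching from x -55 to +125 mm and y -55 to +55 mm of its own frame; its flat top is 20 mm above the bench. A round steel column, 22 mm thick, stands at own x +105 mm and rises to 295 mm. Origin: on the bench straight under the foot; z up
- foot (a point): centre of the flat underside of the gauge's sprung foot, a steel disc 16 mm across, straight above the gauge's origin; 200 mm above the bench when both joints are 0
- knob_top (a point): centre of the top of the slide's black knob, 25 mm across and 23 mm high, on the foot's axis, 75 mm above the unpressed foot; can be pushed down or pinched from above. Below it a grey arm 16 mm wide and 16 mm high runs from the foot axis to the column
- slide (a joint): how far the slide has been lowered, m; 0 at the top, at most 0.115. It stays where it is left (friction about 9 N)
- plunger (a joint): how far the sprung foot is pushed up into the slide, m; 0 free, 0.008 fully in (about 6.4 N)
- bored_spacer: the other aluminium spacer, 84 x 56 x 14 mm, with ONE large 34 mm bore; lies flat, not to be used. Origin: centre of underside
- piston: aluminium piston, 86 mm across, 68 mm tall, standing crown up. Origin: centre of underside
- piston_ring: dark steel ring, 90 mm outside, 5 mm high, lying flat. Origin: centre of underside
- file: dark steel flat file, about 218 x 24 x 6 mm, lying flat along its x. Origin: on the underside, near the middle
- spray_can: spray can 52 mm across, 170 mm tall, upright. Origin: centre of underside
- socket: steel socket (short tube), 26 mm across, 32 mm tall, upright. Origin: centre of underside
- wrench: steel wrench 170 mm long lying along its x. Origin: underside
Mind the look-alikes: they are no part of the job. What is shaped like the spacer but brown or pink is not meant.

How it is judged:
By the outcome, as a careful person would: the job done as asked, in the order asked, and still so for the second after the job is handed in, with the robot touching nothing.
It also fails if it takes over 64 s, if anything falls off the work surface, if the arm or the gripper's body presses on something with over 40 N, if the wrist force passes 120 N, or if a joint passes its speed limit or range.

### The arm

A 6-joint arm with a two-finger parallel gripper is mounted at the origin on the work surface. World frame = base frame: x ahead of the robot, y to its left, z up, the work surface at z = 0. Lengths are in mm, angles in rad, forces in N, time in s.
With the tool pointing down it reaches from about 350 to 850 mm from the base axis. Payload 8.1 kg.
Tool frame: the origin (TCP) lies at the very end of the fingers, on their centre line; the grasp point (between the pads) lies 19 mm behind it; z points along the fingers, y is the line along which they close (so a half turn about z gives the same grasp; the last joint's range is limited). The gripper opens to 85 mm and grips with 20 to 120 N. Pads are 22 mm wide; open, the fingers measure 114 mm over their backs; the gripper's body (76 mm by 85 mm) begins 54 mm behind the grasp point. The pads swing forward as they close: fully open they stand 13 mm farther back than shut.
Start: joints at [1.263, 0.13, 1.488, -0, 1.523, -0.085], TCP at [132.554, 585.179, 231.292] pointing down, gripper open.
Joint ranges: [-2.96, 2.96], [-0.89, 2.26], [0.02, 2.5], [-1.34, 4.48], [0, 2.73], [-2.66, 2.66]. Speed limits (rad/s): [2.39, 2.39, 2.79, 3.14, 3.14, 3.14].

### API

Orientations are given as a unit quaternion [x, y, z, w].
In Python, from workcell import env gives the robot as it stands.
- The arm moves only by the tool jog_arm, never from a script. Its argument "series" is a list of rows, each a list of 7 numbers: the shift along the tool's x, y, z in mm, then the turn, a rotation vector about the tool's x, y, z in degrees, then the opening, from -1 (shut) to 1 (fully open). A call has 1 to 12 rows; each row is the pose to reach, as a shift and turn from the pose commanded when the call began, along the tool's axes at that moment; what a row does not reach only later rows make up. A row lasts 1/8 s, in which the tool goes at most 62.5 mm and 10.7 degrees, less where a joint would pass 70% of its speed; a pose out of reach is approached as far as the arm can. A call with a gripper value outside its range is refused whole. The fingers move at their own pace and stop on an object; "grip_force" is the grip in N (left out, the last holds). Time passes only in rows, so rows that repeat a pose let the fingers close. It gives the time, the measured TCP pose, the force, the opening and the grip force at its end, in the units of the state.
- env.state(): the state, without advancing time (a new reading comes with each control period).
- env.camera(name): name is "scene" or "top"; returns (picture, depth): 480x640x3 uint8, red, green, blue; 480x640 float32, mm along the optical axis (not along the pixel's ray), 0 where there is no reading.
- env.camera_model(name): a dict with "fx", "fy", "cx", "cy" (pixels), "position" and "attitude" of the camera in the world. Camera axes: x right, y down, z forward; pixel columns grow to the right and rows downward; lengths in mm; the calibration is good to about 2 mm. A picture is of the moment at which its call begins. camera_model takes no time and is no camera call.
- env.sign_off(): hands the job in; it is judged then, once.
The state is a dict: "clock": time; "joints": joint angles; "qd": joint speeds; "effort": joint torques, N m; "ee_pos": TCP position; "ee_rot": TCP orientation; "contact_force": force on the tool from outside, world axes, zero at the start; "moment": the same for the moment, N m; "opening": finger opening in mm; "grasp_force": force on a finger pad.
Only numpy, scipy, OpenCV 4.12 (cv2) and the standard library are available. Lean on these libraries where they do the work, as an engineer would, in place of code of your own. Each camera call takes 0.05 s, during which the arm holds its last target. There are 200 camera calls.

## Working session

There is one attempt and no reset: what is moved stays moved. The work goes in short steps, Python scripts to look and compute and a tool call to move; the robot and the scene stay as the last step left them, time stands still between calls to the robot, and variables do not carry over. Pictures are saved under pics/ and viewed, at most 10 in all, crops included, and the job is handed in when it is done.

Besides the shell and the picture viewer there is one more tool, called as name(argument=value, ...), one argument or row to a line, values as JSON. jog_arm: Moves the arm, as the interface text tells. Its arguments: {"type":"object","properties":{"series":{"type":"array"},"grip_force":{"type":"number"}},"required":["series"]}

```bash
ls; mkdir -p pics; cat > h.py <<'E'
import numpy as np, cv2
from scipy.spatial.transform import Rotation as R
from workcell import env
def cam(n,f=None):
    p,d=env.camera(n); m=env.camera_model(n)
    if f: cv2.imwrite('pics/'+f,p[:,:,::-1]); np.savez('pics/'+f+'.npz',p=p,d=d)
    return p,d,m
def cloud(d,m):
    v,u=np.mgrid[0:480,0:640]
    P=np.stack([(u-m['cx'])/m['fx']*d,(v-m['cy'])/m['fy']*d,d],-1)
    return P@Rm(m).T+np.array(m['position'])
def Rm(m):
    a=np.array(m['attitude'],float)
    return R.from_quat(a).as_matrix() if a.size==4 else a
E
python3 - <<'E'
from h import *
print(env.state())
for n in('top','scene'):
    p,d,m=cam(n,n+'0.png');print(n,m)
E
```

```text
pics
{'clock': 0.0, 'joints': array([ 1.26259598e+00,  1.31135787e-01,  1.48929249e+00, -2.68793738e-05,
        1.52298863e+00, -8.53853579e-02]), 'qd': array([ 1.44711898e-03, -1.74312160e-03, -2.24645123e-05,  9.39756630e-04,
        1.36587954e-03,  1.30873907e-03]), 'effort': array([ 2.15321570e-04, -5.69432080e+01, -5.00533891e+01, -3.00069132e-04,
        1.53812411e-02, -4.39016776e-05]), 'ee_pos': array([132.39740265, 584.64654006, 230.25233027]), 'ee_rot': array([ 1.11176482e-01,  9.93800261e-01, -8.97145054e-04, -1.65178798e-04]), 'contact_force': array([-0.50635964,  0.64333954, -0.09833867]), 'moment': array([ 0.00603571,  0.00408457, -0.00331066]), 'grasp_force': 0.0, 'opening': 85.6255482252039}
top {'fx': 528.3730617174023, 'fy': 528.3730617174023, 'cx': 321.27685679730365, 'cy': 234.05082407227755, 'position': array([ 3.19044373e+02, -1.24319686e+00,  1.47964174e+03]), 'attitude': array([-0.69733545,  0.71301546, -0.05293744,  0.05029756])}
scene {'fx': 559.2172205900011, 'fy': 559.2172205900011, 'cx': 318.3963894343463, 'cy': 240.95824178616442, 'position': array([1206.94359669, -890.84000821,  943.26840595]), 'attitude': array([ 0.83922708,  0.28564034, -0.1530795 , -0.43666253])}
```

View pics/top0.png

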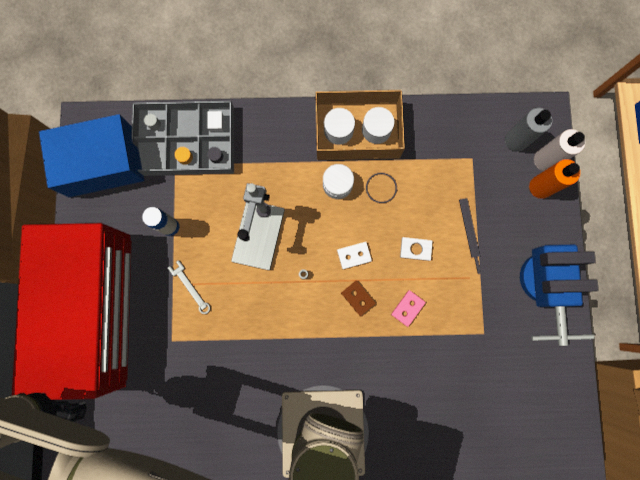

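View pics/scene0.png

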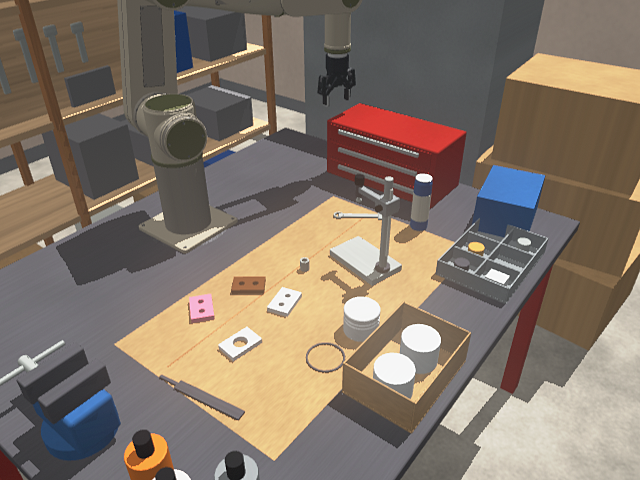

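The top view shows the two-hole spacer at (354,255). The gauge base is at (258,238), the knob near (244,234), and the column beyond it, away from the robot. The brown and pink look-alikes and the bored spacer are nearby. Next I measure.

```bash
python3 - <<'E'
from h import *
for n in('top','scene'):
    z=np.load(f'pics/{n}0.png.npz');m=env.camera_model(n);P=cloud(z['d'],m);p=z['p'].astype(int)
    def rep(name,M):
        q=P[M]; 
        if len(q)<4: print(n,name,len(q));return
        r=cv2.minAreaRect(q[:,:2].astype(np.float32))
        print(n,name,len(q),q.mean(0).round(1),'rect',np.round(r[0],1),np.round(r[1],1),round(r[2],1), 'zmed',np.median(q[:,2]).round(1))
    if n=='top':
        X,Y,Z=P[...,0],P[...,1],P[...,2]
        print('ctr px world',P[255,354],P[238,258],P[233,244],P[274,304])
    c=P[255,354] if n=='top' else c; g=P[255,265] if n=='top' else g
    near=lambda c,r:np.hypot(P[...,0]-c[0],P[...,1]-c[1])<r
    white=p.min(-1)>150
    rep('spacer',near(c,60)&(P[...,2]>9)&(P[...,2]<25)&(p.max(-1)-p.min(-1)<40))
    rep('base',near(g,170)&(P[...,2]>15)&(P[...,2]<25)&(p.max(-1)-p.min(-1)<30))
    rep('knobtop',near(g,150)&(P[...,2]>262)&(P[...,2]<286))
    rep('column',near(g,220)&(P[...,2]>289)&(P[...,2]<310))
    rep('hi',near(g,220)&(P[...,2]>225)&(P[...,2]<262))
# enlarged crop
p=np.load('pics/top0.png.npz')['p'][165:310,220:440,::-1]
cv2.imwrite('pics/crop1.png',cv2.resize(p,None,fx=3.6,fy=3.6,interpolation=cv2.INTER_CUBIC))
E
```

```text
ctr px world [474.05403444 -99.30009196  10.12088134] [527.47726497 168.27558491  13.5599444 ] [505.69039263 173.06836847 255.09237697] [424.32253348  41.45347895   6.70380921]
top spacer 476 [472.2 -98.8  13.4] rect [472.9 -99.2] [56.3 83.9] 13.9 zmed 13.1
top base 1641 [522.1 164.9  19.2] rect [524.4 118. ] [213.9 178.1] 76.0 zmed 19.1
top knobtop 26 [595.1 148.3 273.8] rect [564.3 163.6] [ 13.3 113.4] 67.8 zmed 274.8
top column 69 [603.9 151.3 294. ] rect [604.  151.6] [19.3 19.7] 4.5 zmed 293.9
top hi 532 [565.7 157.7 238.8] rect [557.1 160. ] [ 57.6 138.3] 73.0 zmed 238.3
scene spacer 528 [ 475.8 -101.1   15.2] rect [474.2 -98.7] [59.7 90.5] 14.1 zmed 15.3
scene base 1375 [533.2 159.2  21.1] rect [526.5 118.2] [217.4 187.9] 77.8 zmed 21.2
scene knobtop 84 [608.6 146.4 273.1] rect [563.  156.9] [ 19.1 114.6] 81.0 zmed 272.5
scene column 50 [607.1 150.  294.5] rect [606.8 152.6] [23. 23.] 77.5 zmed 294.8
scene hi 539 [574.5 153.4 239.4] rect [558.9 152.8] [ 60.4 142.1] 80.7 zmed 239.8
```

View pics/crop1.png

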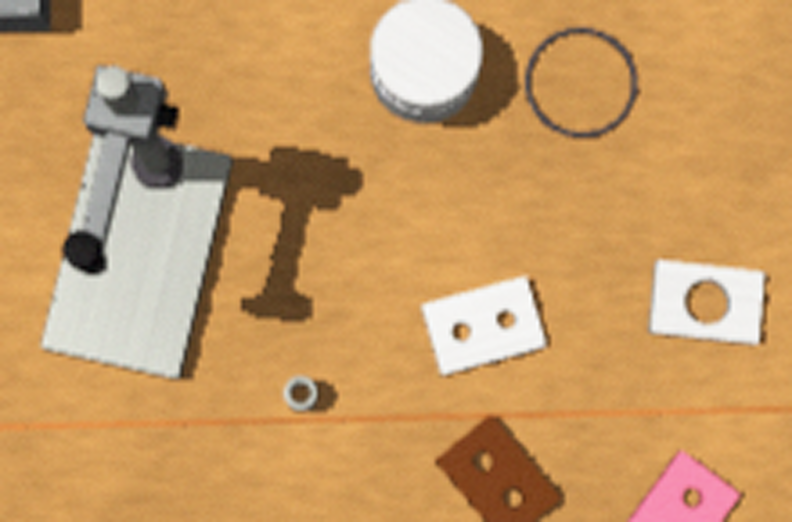

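```bash
python3 - <<'E'
from h import *
A=[]
for n in('top','scene'):
    z=np.load(f'pics/{n}0.png.npz');m=env.camera_model(n);P=cloud(z['d'],m);p=z['p'].astype(int)
    g=np.array([505,173]);near=np.hypot(P[...,0]-g[0],P[...,1]-g[1])<35
    k=near&(P[...,2]>200)&(p.max(-1)<70)
    print(n,'knob z',np.sort(P[k][:,2]).round(0)[-40:])
    zt=np.percentile(P[k][:,2],95); t=k&(P[...,2]>zt-3)&(P[...,2]<zt+3)
    print(t.sum(),zt,cv2.minEnclosingCircle(P[t][:,:2].astype(np.float32)),P[t].mean(0))
    gray=(p.max(-1)-p.min(-1)<25)&(p.min(-1)>90)
    b=gray&(abs(P[...,2]-20)<4)&(np.hypot(P[...,0]-522,P[...,1]-165)<115)
    nb,lab,st,ce=cv2.connectedComponentsWithStats(b.astype(np.uint8)); i=1+st[1:,4].argmax(); q=P[lab==i]
    r=cv2.minAreaRect(q[:,:2].astype(np.float32)); print('base',len(q),r,cv2.boxPoints(r).round(0).tolist())
    a=near_arm=gray&(P[...,2]>225)&(P[...,2]<262)&(np.hypot(P[...,0]-540,P[...,1]-165)<30)
    print('arm z',np.percentile(P[a][:,2],[10,50,90]))
    sp=(p.min(-1)>170)&(np.hypot(P[...,0]-473.5,P[...,1]+99)<65)
    print('sp',cv2.minAreaRect(P[sp&(P[...,2]>6)][:,:2].astype(np.float32)))
E
```

```text
top knob z [256. 257. 257. 257. 257. 257. 257. 257. 257. 257. 257. 257. 258. 258.
 258. 258. 258. 258. 258. 258. 258. 258. 259. 259. 259. 259. 259. 259.
 259. 259. 259. 260. 260. 260. 260. 260. 260. 260. 261. 263.]
29 260.2201669174587 ((502.232666015625, 176.50575256347656), 11.120033264160156) [503.07972913 176.46791092 258.92085521]
base 1288 ((527.31982421875, 170.9394989013672), (108.36701202392578, 157.40309143066406), 75.9595718383789) [[438.0, 137.0], [591.0, 99.0], [617.0, 204.0], [464.0, 243.0]]
arm z [225.93865231 228.34242823 231.40662142]
sp ((473.3378601074219, -98.9874267578125), (55.18748474121094, 83.96835327148438), 14.20481014251709)
scene knob z [251. 252. 253. 253. 253. 253. 253. 253. 254. 255. 256. 256. 257. 257.
 257. 257. 257. 258. 258. 258. 258. 258. 259. 259. 259. 259. 259. 259.
 259. 259. 259. 259. 259. 260. 261. 261. 261. 262. 262. 263.]
23 260.74213239978957 ((506.8228454589844, 173.09017944335938), 10.749870300292969) [506.61225652 172.72775718 259.45692291]
base 1197 ((538.2693481445312, 166.95999145507812), (112.45724487304688, 184.10743713378906), 75.48978424072266) [[435.0, 136.0], [613.0, 89.0], [641.0, 198.0], [463.0, 244.0]]
arm z [227.40492577 230.15212857 232.0802751 ]
sp ((474.010986328125, -98.40095520019531), (60.052947998046875, 89.83112335205078), 14.342109680175781)
```

```bash
python3 - <<'E'
from h import *
z=np.load('pics/top0.png.npz');P=cloud(z['d'],env.camera_model('top'))
for a in (250,300,340,380): print(a,[P[a,c].round(0).tolist() for c in (60,100,122,150)])
E
```

```text
250 [[482.0, 628.0, 201.0], [480.0, 532.0, 199.0], [495.0, 525.0, 74.0], [502.0, 474.0, 1.0]]
300 [[361.0, 622.0, 201.0], [359.0, 528.0, 196.0], [362.0, 526.0, 61.0], [362.0, 473.0, -7.0]]
340 [[267.0, 618.0, 201.0], [264.0, 526.0, 193.0], [257.0, 524.0, 55.0], [253.0, 466.0, 6.0]]
380 [[174.0, 613.0, 202.0], [171.0, 525.0, 187.0], [153.0, 523.0, 48.0], [146.0, 465.0, 0.0]]
```

jog_arm(
  series=[
    [-30,-45,-20,0,0,0,1],
    [-75,-95,-30,0,0,8,1],
    [-120,-145,-30,0,0,16,1],
    [-165,-200,-30,0,0,24,1],
    [-205,-250,-30,0,0,32,1],
    [-245,-300,-30,0,0,40,1],
    [-285,-350,-30,0,0,48,1],
    [-330,-405,-20,0,0,56,1],
    [-370,-455,0,0,0,63.4,1],
    [-410,-505,20,0,0,63.4,1],
    [-450,-555,50,0,0,63.4,1],
    [-483,-592,90,0,0,63.4,1],
  ],
)

```text
clock: 1.6
ee_pos: [454.6, -64.2, 166.8]
ee_rot: [0.617, 0.787, 0.0, 0.001]
contact_force: [1.1, 0.6, 1.3]
opening: 85.3
grasp_force: 0.0
```

```bash
cat > st.py <<'E'
from h import *
import json
s=env.state(); M=R.from_quat(s['ee_rot']).as_matrix()
print('t',s['clock'],'pos',s['ee_pos'].round(1),'q',s['joints'].round(3),'F',s['contact_force'].round(1),'M',s['moment'].round(2),'open',round(s['opening'],1),round(s['grasp_force'],1))
print('x',M[:,0].round(3),'y',M[:,1].round(3),'z',M[:,2].round(3))
open('log.txt','a').write(json.dumps([s['joints'].tolist(),s['ee_pos'].tolist(),s['ee_rot'].tolist()])+'\n')
E
python3 st.py
```

```text
t 1.6 pos [454.6 -64.2 166.8] q [-0.252 -0.223  1.95   0.     1.413 -0.493] F [1.1 0.6 1.3] M [ 0.03 -0.    0.05] open 85.3 0.0
x [-0.238  0.971 -0.001] y [0.971 0.238 0.002] z [ 0.002 -0.    -1.   ]
```

jog_arm(
  series=[
    [0,0,0,0,0,0,1],
    [0,0,0,0,0,0,1],
  ],
)

```text
clock: 1.85
ee_pos: [453.1, -61.7, 166.6]
ee_rot: [0.617, 0.787, -0.0, -0.001]
contact_force: [-0.3, -0.4, 0.6]
opening: 85.5
grasp_force: 0.0
```

```bash
python3 st.py
```

```text
t 1.85 pos [453.1 -61.7 166.6] q [-0.248 -0.225  1.951  0.     1.417 -0.488] F [-0.3 -0.4  0.6] M [0.03 0.   0.01] open 85.5 0.0
x [-0.238  0.971  0.001] y [ 0.971  0.238 -0.001] z [-0.001  0.001 -1.   ]
```

jog_arm(
  series=[
    [-23,5,50,0,8,0,1],
    [-47,11,107,0,15,0,1],
    [-47,11,107,0,15,0,1],
    [-47,11,107,0,15,0,1],
  ],
)

```text
clock: 2.35
ee_pos: [476.3, -104.2, 61.2]
ee_rot: [0.611, 0.781, 0.081, -0.102]
contact_force: [0.9, -0.4, 1.0]
opening: 85.4
grasp_force: 0.0
```

```bash
python3 st.py; cat > kin.py <<'E'
import numpy as np, json
from scipy.optimize import least_squares
from scipy.spatial.transform import Rotation as R
D=[json.loads(l) for l in open('log.txt')]
D.append([[1.263,.13,1.488,0,1.523,-.085],[132.554,585.179,231.292],[0.11118,0.9938,0,0]])
def fk(q,p,s4,s6):
    h,a1,L2,a3,L3,d,e=p
    e_=lambda ax,t:R.from_euler(ax,t)
    R1=e_('z',q[0]); R2=R1*e_('y',q[1]); R3=R2*e_('y',q[2]); R4=R3*e_('z',s4*q[3]); R5=R4*e_('y',q[4]); R6=R5*e_('z',s6*q[5])
    pos=R1.apply([a1,e,h])+R2.apply([0,0,L2])+R3.apply([a3,0,L3])+R5.apply([0,0,d])
    return pos,R6
if __name__=='__main__':
  for s4 in(1,-1):
   for s6 in(1,-1):
    C=None;err=[]
    for q,p,r in D:
        _,M=fk(q,[0]*7,s4,s6); c=M.inv()*R.from_quat(r)
        C=C or c; err.append((C.inv()*c).magnitude())
    f=lambda p:np.concatenate([(fk(q,p,s4,s6)[0]-x) for q,x,_ in D]+[(p-[450,50,400,0,400,250,50])*.002])
    o=least_squares(f,[450,50,400,0,400,250,50]); print(s4,s6,np.round(err,3),o.x.round(1),o.fun[:-7].round(1), C.as_rotvec().round(2))
E
python3 kin.py
```

```text
t 2.35 pos [ 476.3 -104.2   61.2] q [-0.47   0.126  1.842  0.202  1.35  -0.774] F [ 0.9 -0.4  1. ] M [-0.16 -0.05 -0.01] open 85.4 0.0
x [-0.232  0.938  0.258] y [0.971 0.24  0.001] z [-0.061  0.25  -0.966]
1 1 [0.    0.    0.    0.001] [318.1   0.7 368.9  61.2 552.6 365.2  51.1] [-0.  -0.1 -0.1 -0.  -0.1 -0.1  0.  -0.   0.1 -0.2  0.   0.1] [-0.    0.    1.57]
1 -1 [0.    0.008 0.562 0.815] [318.1   0.7 368.9  61.2 552.6 365.2  51.1] [-0.  -0.1 -0.1 -0.  -0.1 -0.1  0.  -0.   0.1 -0.2  0.   0.1] [-0.    0.    0.59]
-1 1 [0.    0.001 0.404 0.001] [  57.4   28.7  259.4  424.4  556.7 -363.9   51.2] [-1.4  0.3  2.1  1.2 -0.3  2.2 -0.2 -0.1 -1.3 -0.1  0.4 -2.9] [-0.    0.    1.57]
-1 -1 [0.    0.009 0.613 0.815] [  57.4   28.7  259.4  424.4  556.7 -363.9   51.2] [-1.4  0.3  2.1  1.2 -0.3  2.2 -0.2 -0.1 -1.3 -0.1  0.4 -2.9] [-0.    0.    0.59]
```

```bash
cat > ik.py <<'E'
from kin import *
PR=[318.1,.7,368.9,61.2,552.6,365.2,51.1]; C=R.from_euler('z',np.pi/2)
lo=np.array([-2.96,-.89,.02,-1.34,0.0,-2.66]);hi=np.array([2.96,2.26,2.5,4.48,2.73,2.66])
f0=np.array([504,176.3])
def ik(pos,M,q0):
    f=lambda q:np.concatenate([(fk(q,PR,1,1)[0]-pos)/200,((fk(q,PR,1,1)[1]*C).inv()*R.from_matrix(M)).as_rotvec()])
    o=least_squares(f,np.clip(q0,lo+.01,hi-.01),bounds=(lo,hi));return o.x,np.abs(o.fun).max()
def pose(opt,head,pitch):  # tool rotation: heading deg, pitch from down
    h=np.radians(head);f=np.array([np.cos(h),np.sin(h),0]);p=np.radians(pitch)
    z=f*np.sin(p)+np.array([0,0,-np.cos(p)])
    y=np.array([-f[1],f[0],0])*(-1 if opt=='A' else 1) 
    x=np.cross(y,z); return np.stack([x,y,z],1)
if __name__=='__main__':
  rng=np.random.default_rng(0)
  for opt in 'BA':
   for head in(-14.2,0,15):
    for pitch in(75,60):
     f=np.array([np.cos(np.radians(head)),np.sin(np.radians(head))])
     for back in (0,100):
      pos=np.array([*(f0+f*(6-back)),68+back*.3]); S=[]
      for k in range(12):
        q,e=ik(pos,pose(opt,head,pitch),[.4,.7,1.5,rng.uniform(-1.3,4.4),rng.uniform(.1,1.5),rng.uniform(-2.6,2.6)])
        if e<1e-3 and not any(np.abs(q-s).max()<.05 for s in S): S.append(q)
      print(opt,head,pitch,back,[s.round(2).tolist() for s in S])
E
python3 ik.py
```

```text
B -14.2 75 0 [[0.83, 0.25, 2.39, 4.4, 1.11, 1.07]]
B -14.2 75 100 []
B -14.2 60 0 []
B -14.2 60 100 []
B 0 75 0 []
B 0 75 100 []
B 0 60 0 []
B 0 60 100 []
B 15 75 0 []
B 15 75 100 []
B 15 60 0 []
B 15 60 100 []
A -14.2 75 0 [[0.83, 0.25, 2.39, 4.4, 1.11, -2.07]]
A -14.2 75 100 []
A -14.2 60 0 []
A -14.2 60 100 []
A 0 75 0 []
A 0 75 100 []
A 0 60 0 []
A 0 60 100 []
A 15 75 0 []
A 15 75 100 []
A 15 60 0 []
A 15 60 100 []
```

```bash
python3 - <<'E'
from ik import *
rng=np.random.default_rng(0)
for opt in 'BA':
  for head in(75.8,-104.2):
    for pitch in(80,70,60):
     f=np.array([np.cos(np.radians(head)),np.sin(np.radians(head))])
     for back in (0,100):
      pos=np.array([*(f0+f*(6-back)),68+back*.3]); S=[]
      for k in range(10):
        q,e=ik(pos,pose(opt,head,pitch),[.0,.7,1.5,rng.uniform(-1.3,4.4),rng.uniform(.1,1.5),rng.uniform(-2.6,2.6)])
        if e<1e-3 and not any(np.abs(q-s).max()<.05 for s in S): S.append(q)
      print(opt,head,pitch,back,[s.round(2).tolist() for s in S])
E
```

```text
B 75.8 80 0 [[-0.49, 0.57, 2.0, 1.27, 1.55, 2.12]]
B 75.8 80 100 [[-0.7, 0.52, 1.97, 1.1, 1.69, 2.15]]
B 75.8 70 0 [[-0.46, 0.39, 2.06, 1.19, 1.43, 2.25]]
B 75.8 70 100 [[-0.67, 0.35, 2.03, 1.03, 1.59, 2.25]]
B 75.8 60 0 [[-0.4, 0.23, 2.1, 1.09, 1.32, 2.4]]
B 75.8 60 100 [[-0.61, 0.19, 2.07, 0.95, 1.49, 2.38]]
B -104.2 80 0 [[0.66, 1.16, 0.94, -0.84, 2.19, 0.86]]
B -104.2 80 100 [[0.73, 1.37, 0.51, -0.92, 2.38, 0.69]]
B -104.2 70 0 [[0.64, 1.02, 1.05, -0.74, 2.07, 0.89]]
B -104.2 70 100 [[0.72, 1.21, 0.66, -0.76, 2.26, 0.79]]
B -104.2 60 0 [[0.62, 0.87, 1.16, -0.64, 1.94, 0.9]]
B -104.2 60 100 [[0.7, 1.05, 0.81, -0.64, 2.12, 0.85]]
A 75.8 80 0 [[-0.49, 0.57, 2.0, 1.27, 1.55, -1.02]]
A 75.8 80 100 [[-0.7, 0.52, 1.97, 1.1, 1.69, -0.99]]
A 75.8 70 0 [[-0.46, 0.39, 2.06, 1.19, 1.43, -0.89]]
A 75.8 70 100 [[-0.67, 0.35, 2.03, 1.03, 1.59, -0.89]]
A 75.8 60 0 [[-0.4, 0.23, 2.1, 1.09, 1.32, -0.74]]
A 75.8 60 100 [[-0.61, 0.19, 2.07, 0.95, 1.49, -0.76]]
A -104.2 80 0 [[0.66, 1.16, 0.94, -0.84, 2.19, -2.28]]
A -104.2 80 100 [[0.73, 1.37, 0.51, -0.92, 2.38, -2.45]]
A -104.2 70 0 [[0.64, 1.02, 1.05, -0.74, 2.07, -2.25]]
A -104.2 70 100 [[0.72, 1.21, 0.66, -0.76, 2.26, -2.35]]
A -104.2 60 0 [[0.62, 0.87, 1.16, -0.64, 1.94, -2.24]]
A -104.2 60 100 [[0.7, 1.05, 0.81, -0.64, 2.12, -2.29]]
```

```bash
cat > mv.py <<'E'
from ik import *
from workcell import env
def mv(pos,head,pitch,cmd=None):
    s=env.state();P0,M0=(s['ee_pos'],R.from_quat(s['ee_rot'])) if cmd is None else (np.array(cmd[0]),R.from_matrix(pose('A',*cmd[1:])))
    M=R.from_matrix(pose('A',head,pitch))
    print('shift',M0.inv().apply(np.array(pos)-P0).round(1),'rot',np.degrees((M0.inv()*M).as_rotvec()).round(2))
E
python3 - <<'E'
from mv import *
mv([472.1,-93.2,45],104,-10)
for p in ([472.1,-93.2,1],104,-10),([470,-60,200],100,-10),([476,66,95],75.8,80),([476,66,150],75.8,35):
    print(ik(p[0],pose('A',*p[1:]),[-.4,.2,1.9,.1,1.4,-.8]))
E
```

```text
shift [ 7.1 -1.4 18.7] rot [  0.07 -24.93  -0.12]
(array([-0.18106054,  0.01126624,  2.07650169, -0.19039411,  0.98958216,
       -0.32576715]), np.float64(1.1891557183396628e-11))
(array([-0.10621755, -0.24131806,  1.91321193, -0.169499  ,  1.42299848,
       -0.25965563]), np.float64(2.90745205688836e-12))
(array([-0.73657417,  0.53941463,  1.94955892,  1.07275394,  1.71411197,
       -0.99830481]), np.float64(3.1049662840842984e-11))
(array([-0.42702604, -0.17015293,  2.06212841,  0.608831  ,  1.40849214,
       -0.32980583]), np.float64(2.503552920529728e-14))
```

jog_arm(
  series=[
    [4,-1,0,0,-9,0,1],
    [7,-1.5,5,0,-18,0,1],
    [7,-1.5,18.7,0,-25,0,1],
    [7,-1.5,18.7,0,-25,0,1],
    [7,-1.5,18.7,0,-25,0,1],
  ],
)

```text
clock: 2.98
ee_pos: [474.0, -93.3, 47.8]
ee_rot: [0.614, 0.785, -0.051, 0.071]
contact_force: [-0.7, -0.2, 0.1]
opening: 86.0
grasp_force: 0.0
```

```bash
python3 st.py; python3 - <<'E'
from mv import *
mv([472.1,-93.2,1],104,-10)
from h import *
p,d,m=cam('top'); cv2.imwrite('pics/t1.png',cv2.resize(p[200:320,280:460,::-1],None,fx=4,fy=4))
p,d,m=cam('scene'); cv2.imwrite('pics/s1.png',cv2.resize(p[230:380,180:380,::-1],None,fx=4,fy=4))
E
```

```text
t 2.975 pos [474.  -93.3  47.8] q [-0.182 -0.074  2.06  -0.178  1.083 -0.347] F [-0.7 -0.2  0.1] M [ 0.04  0.01 -0.01] open 86.0 0.0
x [-0.236  0.956 -0.175] y [0.97  0.241 0.007] z [ 0.049 -0.168 -0.985]
shift [ 8.8 -2.1 46. ] rot [ 0.39  0.09 -0.1 ]
```

View pics/s1.png

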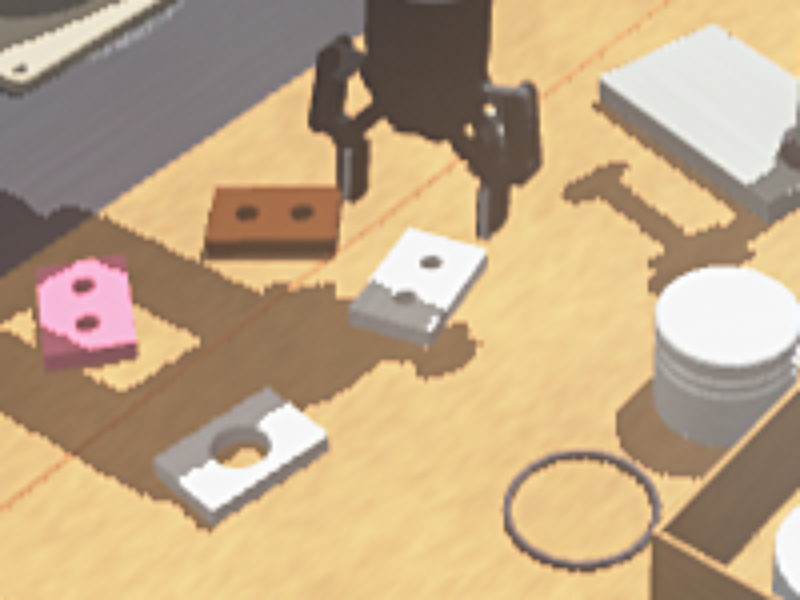

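The fingers straddle the spacer, with tips near (350,190) and (490,230) in the crop. I'm descending and gripping.

jog_arm(
  series=[
    [4,-2,22,0,0,0,1],
    [7.5,-2,39,0,0,0,1],
    [8.8,-2,46,0,0,0,1],
    [8.8,-2,46,0,0,0,1],
    [8.8,-2,46,0,0,0,1],
  ],
)

```text
clock: 3.7
ee_pos: [469.6, -94.0, -2.7]
ee_rot: [0.615, 0.784, -0.054, 0.069]
contact_force: [0.0, 0.3, 0.5]
opening: 85.3
grasp_force: 0.0
```

```bash
python3 st.py
```

```text
t 3.7 pos [469.6 -94.   -2.7] q [-0.184  0.012  2.083 -0.191  0.981 -0.324] F [0.  0.3 0.5] M [0.08 0.02 0.04] open 85.3 0.0
x [-0.235  0.956 -0.174] y [0.971 0.239 0.001] z [ 0.042 -0.169 -0.985]
```

jog_arm(
  series=[
    [0,0,-2,0,0,0,1],
  ],
)

```text
clock: 3.82
ee_pos: [469.5, -93.5, -0.7]
ee_rot: [0.614, 0.784, -0.054, 0.069]
contact_force: [-0.0, 0.6, 0.5]
opening: 85.0
grasp_force: 0.0
```

jog_arm(
  series=[
    [0,0,0,0,0,0,1],
  ],
)

```text
clock: 3.95
ee_pos: [469.6, -93.5, -0.5]
ee_rot: [0.614, 0.784, -0.053, 0.069]
contact_force: [-0.3, -1.1, 0.2]
opening: 85.4
grasp_force: 0.0
```

```bash
python3 - <<'E'
from ik import *
from workcell import env
a=[]
for i in range(6):
    env.camera('top'); s=env.state(); a.append(np.r_[s['ee_pos'],fk(s['joints'],PR,1,1)[0],s['contact_force'][2]])
print(np.round(a,1)); print(np.mean(a,0).round(1))
E
```

```text
[[ 4.695e+02 -9.340e+01 -7.000e-01  4.697e+02 -9.360e+01 -6.000e-01
  -3.000e-01]
 [ 4.693e+02 -9.340e+01 -9.000e-01  4.695e+02 -9.360e+01 -7.000e-01
  -2.000e-01]
 [ 4.692e+02 -9.340e+01 -1.000e+00  4.694e+02 -9.360e+01 -9.000e-01
  -3.000e-01]
 [ 4.691e+02 -9.340e+01 -1.100e+00  4.693e+02 -9.360e+01 -1.000e+00
   1.600e+00]
 [ 4.690e+02 -9.340e+01 -1.200e+00  4.692e+02 -9.360e+01 -1.000e+00
   2.000e-01]
 [ 4.690e+02 -9.340e+01 -1.200e+00  4.692e+02 -9.360e+01 -1.100e+00
  -4.000e-01]]
[ 4.692e+02 -9.340e+01 -1.000e+00  4.694e+02 -9.360e+01 -9.000e-01
  1.000e-01]
```

jog_arm(
  series=[
    [0,3,0,0,0,0,0.6],
    [0,3,0,0,0,0,0.3],
    [0,3,0,0,0,0,0],
    [0,3,0,0,0,0,-0.5],
    [0,3,0,0,0,0,-1],
    [0,3,0,0,0,0,-1],
  ],
  grip_force=70,
)

```text
clock: 5.0
ee_pos: [472.5, -92.7, -0.5]
ee_rot: [0.614, 0.784, -0.054, 0.069]
contact_force: [-1.2, 0.6, 6.2]
opening: 54.0
grasp_force: 74.5
```

```bash
python3 st.py
```

```text
t 5.0 pos [472.5 -92.7  -0.5] q [-0.18   0.015  2.076 -0.191  0.986 -0.321] F [-1.2  0.6  6.2] M [ 0.21  0.31 -0.04] open 54.0 74.5
x [-0.235  0.956 -0.174] y [0.971 0.239 0.001] z [ 0.042 -0.169 -0.985]
```

jog_arm(
  series=[
    [-2,0,-10,0,0,0,-1],
    [-6,0,-35,0,0,0,-1],
    [-13,0,-75,0,0,0,-1],
    [-21,0,-120,0,0,0,-1],
    [-28,0,-160,0,0,0,-1],
    [-28,0,-160,0,0,0,-1],
    [-28,0,-160,0,0,0,-1],
  ],
)

```text
clock: 5.88
ee_pos: [471.4, -92.4, 160.5]
ee_rot: [0.614, 0.784, -0.054, 0.068]
contact_force: [0.5, -0.1, -3.1]
opening: 54.1
grasp_force: 74.4
```

```bash
python3 st.py; python3 - <<'E'
from mv import *
mv([462,10,190],90,25)
mv([476,66,95],75.8,80)
s=env.state(); p0=s['ee_pos'].copy()
for t in np.linspace(0,1,8):
    pos=p0+t*(np.array([476,66,95])-p0); pos[2]=max(pos[2],0)
    print(ik(pos,pose('A',104-28.2*t,-10+90*t),[-.4,.2,1.9,.3,1.4,-.6]))
E
```

```text
t 5.875 pos [471.4 -92.4 160.5] q [-0.18  -0.216  1.965 -0.164  1.324 -0.387] F [ 0.5 -0.1 -3.1] M [ 0.16  0.02 -0.04] open 54.1 74.4
x [-0.236  0.956 -0.173] y [ 0.971  0.239 -0.001] z [ 0.041 -0.168 -0.985]
shift [ 95.   15.4 -46.6] rot [-1.88 34.8  13.92]
shift [161.7  42.4  38.1] rot [-17.87  88.02  25.43]
(array([-0.17961018, -0.21726711,  1.96619619, -0.16397571,  1.32347932,
       -0.38924198]), np.float64(2.3425705819590803e-14))
(array([-0.28845369, -0.13682449,  1.90360988,  0.04530518,  1.39724601,
       -0.47081333]), np.float64(2.9771965621983024e-09))
(array([-0.3941625 , -0.05504955,  1.87022523,  0.24168975,  1.46317947,
       -0.54050297]), np.float64(9.998557537471699e-11))
(array([-0.4923875 ,  0.0302817 ,  1.86395575,  0.42706763,  1.51923808,
       -0.60734471]), np.float64(1.7458257062230583e-14))
(array([-0.57958661,  0.12421089,  1.87923677,  0.60240156,  1.56666094,
       -0.68023092]), np.float64(7.899236820207989e-14))
(array([-0.65235659,  0.23441013,  1.90703609,  0.76811137,  1.60979202,
       -0.76682498]), np.float64(3.850159080442949e-11))
(array([-0.70662184,  0.37012111,  1.93522925,  0.92455706,  1.655726  ,
       -0.87242542]), np.float64(8.592898614878663e-11))
(array([-0.73657417,  0.53941463,  1.94955892,  1.07275394,  1.71411197,
       -0.99830481]), np.float64(2.684519273543629e-13))
```

jog_arm(
  series=[
    [16,4,4,-1.8,8.8,2.5,-1],
    [32,8,8,-3.6,17.6,5.1,-1],
    [48,12.5,11,-5.4,26.4,7.6,-1],
    [64,17,15,-7.1,35.2,10.2,-1],
    [80,21,19,-8.9,44,12.7,-1],
    [97,25,23,-10.7,52.8,15.2,-1],
    [113,30,27,-12.5,61.6,17.8,-1],
    [129,34,30,-14.3,70.4,20.3,-1],
    [145,38,34,-16.1,79.2,22.9,-1],
    [161.7,42.4,38,-17.9,88,25.4,-1],
    [161.7,42.4,38,-17.9,88,25.4,-1],
    [161.7,42.4,38,-17.9,88,25.4,-1],
  ],
)

```text
clock: 7.38
ee_pos: [476.7, 65.5, 95.6]
ee_rot: [0.605, 0.472, 0.507, -0.394]
contact_force: [0.8, -0.3, -1.6]
opening: 54.0
grasp_force: 74.5
```

```bash
python3 st.py; python3 - <<'E'
from mv import *
mv([476,66,95],75.8,80)
from h import *
p,d,m=cam('scene','s2.png'); cv2.imwrite('pics/s2c.png',cv2.resize(p[150:330,250:450,::-1],None,fx=3.3,fy=3.3))
cam('top','t2.png')
E
```

```text
t 7.375 pos [476.7  65.5  95.6] q [-0.735  0.535  1.948  1.072  1.714 -0.995] F [ 0.8 -0.3 -1.6] M [-0.73  0.22 -0.06] open 54.0 74.5
x [0.041 0.172 0.984] y [ 0.97  -0.245  0.002] z [ 0.241  0.954 -0.177]
shift [-0.5 -0.8  0.4] rot [-0.02  0.19  0.12]
```

View pics/s2c.png

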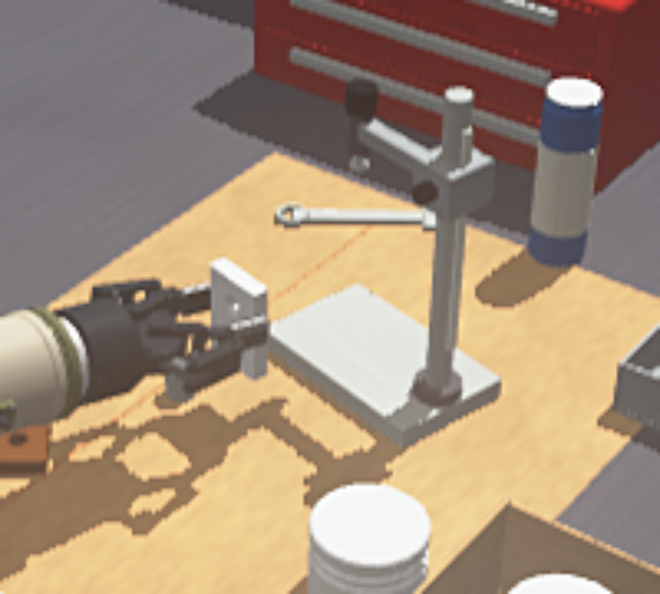

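```bash
python3 - <<'E'
from h import *
for n,f in(('top','t2.png'),('scene','s2.png')):
    z=np.load(f'pics/{f}.npz');P=cloud(z['d'],env.camera_model(n));p=z['p'].astype(int)
    k=(p.min(-1)>95)&(p.max(-1)-p.min(-1)<35)&(np.hypot(P[...,0]-475,P[...,1]-62)<45)&(P[...,2]>40)&(P[...,2]<150)
    q=P[k]; print(n,len(q),'z pct',np.percentile(q[:,2],[2,50,95,99]).round(1))
    t=q[q[:,2]>np.percentile(q[:,2],97)-5] if n=='scene' else q[q[:,2]>120]
    if len(t)>5: print('topend',len(t),cv2.minAreaRect(t[:,:2].astype(np.float32)),t.mean(0))
    if n=='scene':
        # plane of far face by ransac-ish svd on normals pointing +heading
        h=np.radians(75.8); a=q@np.array([np.cos(h),np.sin(h),0]); b=q@np.array([np.sin(h),-np.cos(h),0])
        for lo in range(55,140,10):
            s=(q[:,2]>lo)&(q[:,2]<=lo+10)
            if s.sum()>5: print(lo,s.sum(),'along',np.percentile(a[s],[5,50,95]).round(1),'lat',np.percentile(b[s],[5,50,95]).round(1))
f=np.array([504,176.3]);h=np.radians(75.8);print('foot along',f@[np.cos(h),np.sin(h)],'lat',f@[np.sin(h),-np.cos(h)]); print('tcp',[476.7*np.cos(h)+65.5*np.sin(h),476.7*np.sin(h)-65.5*np.cos(h)])
E
```

```text
top 187 z pct [105.  128.7 135.6 136.8]
topend 125 ((473.56097412109375, 56.55811309814453), (14.3383150100708, 55.83744430541992), 76.80103302001953) [473.59001684  56.6453729  130.84673697]
scene 375 z pct [ 53.  111.9 133.6 135.9]
topend 78 ((474.3645324707031, 57.012939453125), (16.508527755737305, 59.9449577331543), 72.55745697021484) [475.95823506  56.52116889 132.54355539]
55 27 along [164.1 167.4 176.9] lat [436.  470.5 475.9]
65 26 along [164.2 167.9 177.1] lat [458.8 472.2 475.4]
75 14 along [164.2 166.8 174.1] lat [418.6 448.3 475.3]
85 21 along [163.8 166.9 168.8] lat [420.5 431.3 444. ]
95 39 along [164.3 167.4 175.7] lat [420.2 439.5 479.1]
105 78 along [147.6 165.2 172.6] lat [416.1 461.3 480. ]
115 54 along [160.6 166.6 173.9] lat [420.  453.1 474.6]
125 96 along [164.7 170.2 178.9] lat [420.8 446.9 474. ]
135 8 along [165.2 173.5 175.3] lat [430.2 460.8 473.1]
foot along 294.5481376694296 lat 445.35276421671705
tcp [np.float64(180.43670126655687), np.float64(446.06696451995106)]
```

The picture shows the spacer held vertical, at (240,320) in the crop, to the right of the base. Its offsets match expectation, so I'm moving in under the foot.

jog_arm(
  series=[
    [5,0,30,0,0.2,0,-1],
    [10.5,0,60,0,0.2,0,-1],
    [16,-0.4,90,0,0.2,0,-1],
    [20,-0.4,112,0,0.2,0,-1],
    [21.7,-0.4,120.8,0,0.2,0,-1],
    [21.7,-0.4,120.8,0,0.2,0,-1],
    [21.7,-0.4,120.8,0,0.2,0,-1],
    [21.7,-0.4,120.8,0,0.2,0,-1],
  ],
)

```text
clock: 8.48
ee_pos: [506.6, 184.1, 96.1]
ee_rot: [0.604, 0.47, 0.509, -0.395]
contact_force: [0.0, -1.3, -1.9]
opening: 54.1
grasp_force: 74.4
```

```bash
python3 st.py; python3 - <<'E'
from h import *
s=env.state()['ee_pos'];h=np.radians(75.8);print('along',s[:2]@[np.cos(h),np.sin(h)],'lat',s[:2]@[np.sin(h),-np.cos(h)])
for n in('top','scene'):
    p,d,m=cam(n,n+'3.png');P=cloud(d,m);p=p.astype(int)
    k=(p.min(-1)>95)&(p.max(-1)-p.min(-1)<35)&(np.hypot(P[...,0]-504,P[...,1]-176)<45)&(P[...,2]>116)&(P[...,2]<145)
    q=P[k]; print(n,len(q),q.mean(0) if len(q) else '',cv2.minAreaRect(q[:,:2].astype(np.float32)) if len(q) else '')
p=np.load('pics/scene3.png.npz')['p'];cv2.imwrite('pics/s3c.png',cv2.resize(p[150:310,290:450,::-1],None,fx=3.7,fy=3.7))
E
```

```text
t 8.475 pos [506.6 184.1  96.1] q [-0.489  0.489  2.03   1.277  1.568 -0.971] F [ 0.  -1.3 -1.9] M [-0.73  0.19  0.01] open 54.1 74.4
x [0.04  0.166 0.985] y [ 0.969 -0.246  0.002] z [ 0.243  0.955 -0.171]
along 302.7498463737174 lat 445.9593974870939
top 122 [501.24274561 174.87968522 129.49430482] ((499.8577575683594, 164.7651824951172), (36.73047637939453, 56.031593322753906), 75.71013641357422)
scene 151 [506.49494288 172.13261658 127.74891733] ((508.7579040527344, 167.9732666015625), (35.541255950927734, 64.94514465332031), 62.16349411010742)
```

View pics/s3c.png

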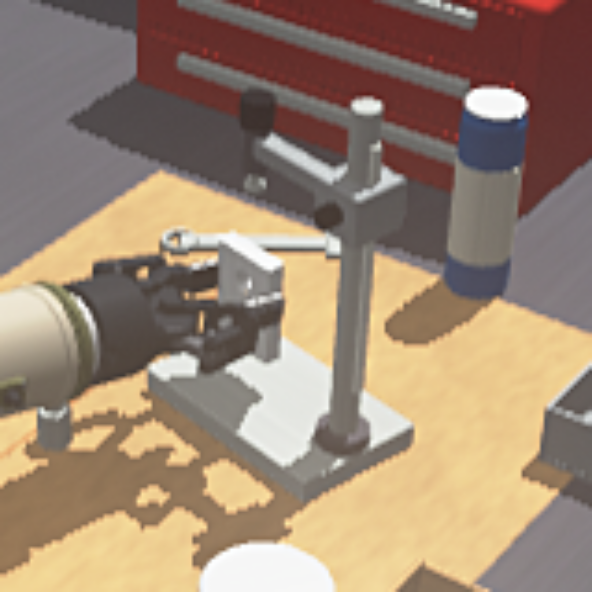

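```bash
python3 - <<'E'
from h import *
m=env.camera_model('scene');o=np.array(m['position'])
def at(cx,cy,z):
    u,v=290+(cx+.5)/3.7-.5,150+(cy+.5)/3.7-.5
    r=Rm(m)@[(u-m['cx'])/m['fx'],(v-m['cy'])/m['fy'],1]; return (o+r*(z-o[2])/r[2]).round(1)
print('foot',at(256,187,183.5),'knobtop',at(258,98,258.5),'coltop',at(367,105,295))
for c in((220,241),(234,232),(284,266),(271,274)): print(at(*c,132))
E
```

```text
foot [503.5 181.  183.5] knobtop [505.8 175.6 258.5] coltop [605.3 153.6 295. ]
[478.6 173.8 132. ]
[479.6 190.2 132. ]
[534.9 174.  132. ]
[533.3 159.6 132. ]
```

jog_arm(
  series=[
    [-8,-1,2.5,0,0,0,-1],
    [-16,-1.5,4,0,0,0,-1],
    [-21,-1.5,5,0,0,0,-1],
    [-23.4,-1.5,5.6,0,0,0,-1],
    [-23.4,-1.5,5.6,0,0,0,-1],
    [-23.4,-1.5,5.6,0,0,0,-1],
    [-23.4,-1.5,5.6,0,0,0,-1],
  ],
)

```text
clock: 9.45
ee_pos: [505.3, 186.7, 72.2]
ee_rot: [0.603, 0.47, 0.509, -0.395]
contact_force: [-0.2, -0.6, -2.5]
opening: 54.3
grasp_force: 74.4
```

jog_arm(
  series=[
    [-0.5,0,0.1,0,0,0,-1],
    [-1,0,0.2,0,0,0,-1],
    [-1,0,0.2,0,0,0,-1],
  ],
)

```text
clock: 9.82
ee_pos: [505.2, 186.8, 71.0]
ee_rot: [0.603, 0.47, 0.509, -0.395]
contact_force: [0.2, 0.6, -2.5]
opening: 53.8
grasp_force: 74.5
```

jog_arm(
  series=[
    [-0.5,0,0.1,0,0,0,-1],
    [-1,0,0.2,0,0,0,-1],
    [-1,0,0.2,0,0,0,-1],
  ],
)

```text
clock: 10.2
ee_pos: [505.2, 186.8, 69.9]
ee_rot: [0.603, 0.47, 0.509, -0.395]
contact_force: [0.3, 1.3, -2.3]
opening: 53.9
grasp_force: 74.4
```

jog_arm(
  series=[
    [-0.5,0,0.1,0,0,0,-1],
    [-1,0,0.2,0,0,0,-1],
    [-1,0,0.2,0,0,0,-1],
  ],
)

```text
clock: 10.58
ee_pos: [505.2, 186.8, 68.9]
ee_rot: [0.603, 0.47, 0.509, -0.395]
contact_force: [-0.7, -0.6, -1.9]
opening: 53.8
grasp_force: 74.5
```

jog_arm(
  series=[
    [-0.4,0,0.1,0,0,0,-1],
    [-0.7,0,0.1,0,0,0,-1],
    [-0.7,0,0.1,0,0,0,-1],
  ],
)

```text
clock: 10.95
ee_pos: [505.3, 186.8, 68.5]
ee_rot: [0.603, 0.47, 0.509, -0.395]
contact_force: [-1.4, 0.3, 1.2]
opening: 53.8
grasp_force: 74.5
```

jog_arm(
  series=[
    [-0.4,0,0.1,0,0,0,-1],
    [-0.7,0,0.1,0,0,0,-1],
    [-0.7,0,0.1,0,0,0,-1],
  ],
)

```text
clock: 11.32
ee_pos: [505.3, 186.9, 68.5]
ee_rot: [0.603, 0.47, 0.509, -0.396]
contact_force: [-2.1, -0.1, 7.0]
opening: 53.7
grasp_force: 74.7
```

jog_arm(
  series=[
    [0.5,0,0,0,0,0,-1],
    [0.5,0,0,0,0,0,-1],
  ],
  grip_force=20,
)

```text
clock: 11.58
ee_pos: [505.3, 186.9, 68.5]
ee_rot: [0.603, 0.47, 0.509, -0.395]
contact_force: [-1.3, -0.6, 5.4]
opening: 54.0
grasp_force: 74.7
```

jog_arm(
  series=[
    [0,0,0,0,0,0,0.3],
    [0,0,0,0,0,0,0.35],
    [0,0,0,0,0,0,0.45],
    [0,0,0,0,0,0,0.6],
    [0,0,0,0,0,0,0.8],
    [0,0,0,0,0,0,1],
    [0,0,0,0,0,0,1],
    [0,0,0,0,0,0,1],
  ],
)

```text
clock: 12.58
ee_pos: [505.3, 186.9, 68.0]
ee_rot: [0.603, 0.47, 0.509, -0.395]
contact_force: [-0.0, 0.1, 0.2]
opening: 85.4
grasp_force: 0.0
```

```bash
python3 st.py; python3 - <<'E'
from h import *
p,d,m=cam('scene','s4.png');cv2.imwrite('pics/s4c.png',cv2.resize(p[150:310,290:450,::-1],None,fx=3.7,fy=3.7))
E
```

```text
t 12.575 pos [505.3 186.9  68. ] q [-0.484  0.566  2.006  1.28   1.551 -1.021] F [-0.   0.1  0.2] M [-0.5   0.09 -0.02] open 85.4 0.0
x [0.04  0.166 0.985] y [ 0.969 -0.245  0.002] z [ 0.242  0.955 -0.171]
```

View pics/s4c.png

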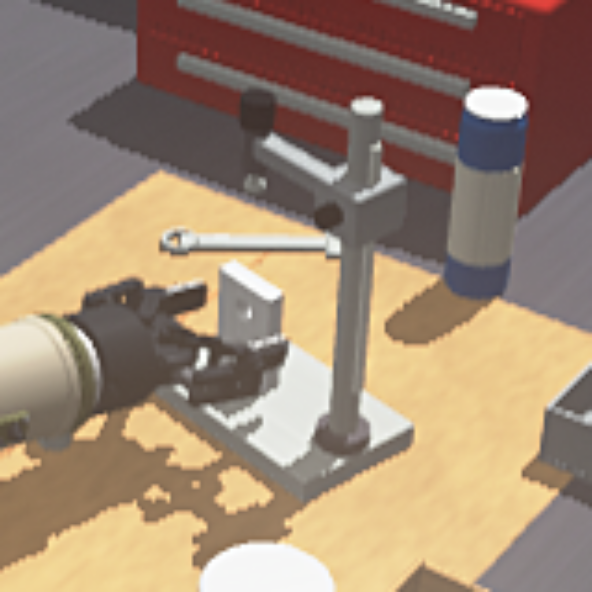

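jog_arm(
  series=[
    [-3,0,-15,0,0,0,1],
    [-8,0,-45,0,0,0,1],
    [-15,0,-88,0,0,0,1],
    [-22,0,-128,0,0,0,1],
    [-22,0,-128,0,0,0,1],
    [-22,0,-128,0,0,0,1],
  ],
)

```text
clock: 13.38
ee_pos: [473.3, 60.5, 68.1]
ee_rot: [0.604, 0.47, 0.509, -0.395]
contact_force: [-0.3, 0.4, -0.0]
opening: 85.7
grasp_force: 0.0
```

```bash
python3 st.py; python3 - <<'E'
from mv import *
tgt=np.array([473,50,320])
mv(tgt,75.8,0)
p0=env.state()['ee_pos']
for t in np.linspace(0,1,7): print(ik(p0+t*(tgt-p0),pose('A',75.8,80-80*t),[-.4,.2,1.9,.6,1.5,-.6]))
print(ik([504,178,175],pose('A',75.8,0),[.2,0,1.7,0,1.4,0]),ik([504,178,290],pose('A',75.8,0),[.2,0,1.7,0,1.4,0]))
from h import *
for n in('top','scene'):
    p,d,m=cam(n,n+'5.png');P=cloud(d,m);p=p.astype(int)
    k=(p.min(-1)>95)&(p.max(-1)-p.min(-1)<35)&(np.hypot(P[...,0]-504,P[...,1]-176)<45)&(P[...,2]>60)&(P[...,2]<125)
    q=P[k]; t=q[q[:,2]>97]; print(n,len(q),np.percentile(q[:,2],98),t.mean(0),cv2.minAreaRect(t[:,:2].astype(np.float32)))
E
```

```text
t 13.375 pos [473.3  60.5  68.1] q [-0.749  0.614  1.921  1.059  1.701 -1.043] F [-0.3  0.4 -0. ] M [-0.47  0.08 -0.02] open 85.7 0.0
x [0.041 0.165 0.985] y [ 0.969 -0.246  0.001] z [ 0.243  0.955 -0.17 ]
shift [246.5   2.6 -53. ] rot [  0.1  -80.19   0.  ]
(array([-0.74884395,  0.61227626,  1.92105251,  1.05706183,  1.6989437 ,
       -1.04100129]), np.float64(1.1368683772161603e-15))
(array([-0.70618554,  0.28210094,  2.0283453 ,  0.96824916,  1.60395478,
       -0.84621364]), np.float64(3.032096795863026e-11))
(array([-6.25753212e-01,  1.91617788e-03,  2.06494410e+00,  8.41637849e-01,
        1.54686157e+00, -6.13499778e-01]), np.float64(1.0504919156772985e-10))
(array([-0.50691531, -0.19069432,  2.03172169,  0.67127925,  1.52498112,
       -0.36945198]), np.float64(2.899014361901209e-14))
(array([-0.35376165, -0.28323499,  1.94272984,  0.46286218,  1.53889455,
       -0.1343371 ]), np.float64(4.183126067758281e-12))
(array([-0.1789443 , -0.28821235,  1.81784881,  0.23221752,  1.59497609,
        0.07651211]), np.float64(8.255396366507739e-12))
(array([-2.32586941e-03, -2.28998175e-01,  1.67541036e+00, -1.22926699e-12,
        1.69518047e+00,  2.45510884e-01]), np.float64(8.69755254842354e-12))
(array([ 2.43752202e-01, -1.32724041e-02,  1.74091581e+00,  3.75439066e-11,
        1.41394924e+00,  4.91588956e-01]), np.float64(4.4738001890624696e-09)) (array([ 2.43752202e-01, -6.44274816e-02,  1.58077297e+00,  2.10681198e-10,
        1.62524716e+00,  4.91588956e-01]), np.float64(2.5284745134995634e-09))
top 127 107.89524835976563 [501.47055768 177.89749959 102.2792241 ] ((501.93487548828125, 178.28424072265625), (14.013443946838379, 55.77182388305664), 75.66764831542969)
scene 296 107.78664235692052 [504.75295994 176.50124907 103.86788426] ((504.1949462890625, 178.1298370361328), (17.993541717529297, 62.95897674560547), 71.86846923828125)
```

jog_arm(
  series=[
    [25,0,-5,0,-8,0,-1],
    [50,0,-10,0,-16,0,-1],
    [75,0,-16,0,-24,0,-1],
    [100,1,-21,0,-32,0,-1],
    [125,1,-27,0,-40,0,-1],
    [150,1.5,-32,0,-48,0,-1],
    [175,2,-37,0,-56,0,-1],
    [200,2,-42,0,-64,0,-1],
    [225,2.5,-48,0,-72,0,-1],
    [246.5,2.6,-53,0,-80,0,-1],
    [246.5,2.6,-53,0,-80.2,0,-1],
    [246.5,2.6,-53,0,-80.2,0,-1],
  ],
  grip_force=30,
)

```text
clock: 14.98
ee_pos: [472.3, 51.4, 318.6]
ee_rot: [0.788, 0.615, 0.0, -0.001]
contact_force: [0.5, 0.6, -0.9]
opening: -0.1
grasp_force: 0.0
```

```bash
python3 st.py; python3 -c "
from mv import *
mv([504,177.5,280],75.8,0)"
```

```text
t 14.975 pos [472.3  51.4 318.6] q [-1.000e-03 -2.300e-01  1.680e+00  1.000e-03  1.693e+00  2.450e-01] F [ 0.5  0.6 -0.9] M [ 0.01 -0.02 -0.01] open -0.1 0.0
x [0.243 0.97  0.001] y [ 0.97  -0.243 -0.001] z [-0.     0.001 -1.   ]
shift [1.30e+02 1.00e-01 3.88e+01] rot [-0.04 -0.06  0.13]
```

jog_arm(
  series=[
    [45,0,5,0,0,0,-1],
    [90,0,10,0,0,0,-1],
    [125,0,15,0,0,0,-1],
    [130,0,25,0,0,0,-1],
    [130,0,39,0,0,0,-1],
    [130,0,48,0,0,0,-1],
    [130,0,54,0,0,0,-1],
    [130,0,54,0,0,0,-1],
    [130,0,54,0,0,0,-1],
  ],
)

```text
clock: 16.1
ee_pos: [505.2, 176.4, 266.7]
ee_rot: [0.789, 0.614, 0.001, 0.001]
contact_force: [-0.4, 0.1, -0.0]
opening: 0.3
grasp_force: 0.0
```

```bash
python3 st.py; python3 - <<'E'
from h import *
p,d,m=cam('scene','s6.png');cv2.imwrite('pics/s6c.png',cv2.resize(p[100:290,270:440,::-1],None,fx=3.1,fy=3.1))
E
```

```text
t 16.1 pos [505.2 176.4 266.7] q [ 2.410e-01 -6.000e-02  1.619e+00 -1.000e-03  1.580e+00  4.890e-01] F [-0.4  0.1 -0. ] M [-0.04 -0.02 -0.07] open 0.3 0.0
x [0.245 0.969 0.   ] y [ 0.969 -0.245  0.002] z [ 0.002 -0.    -1.   ]
```

View pics/s6c.png

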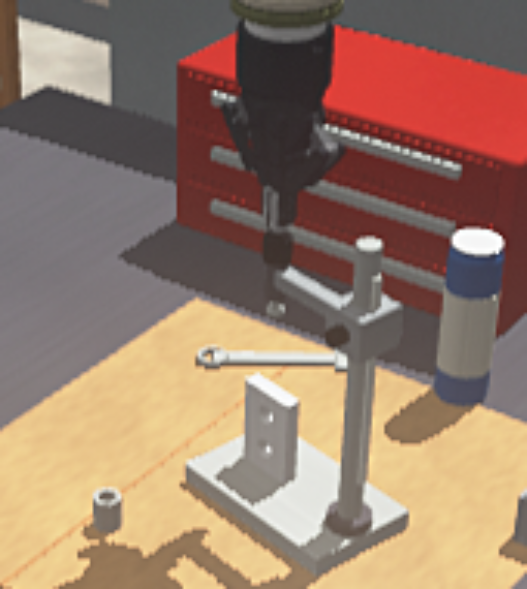

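The spacer stands at (270,430) in the crop, under the foot at (277,308). The closed fingers are just above the knob at (277,245), so I push down.

jog_arm(
  series=[
    [0,0,2,0,0,0,-1],
    [0,0,4,0,0,0,-1],
    [0,0,6,0,0,0,-1],
    [0,0,8,0,0,0,-1],
  ],
)

```text
clock: 16.65
ee_pos: [505.0, 176.6, 258.0]
ee_rot: [0.789, 0.614, 0.0, 0.001]
contact_force: [-3.3, -0.6, 8.0]
opening: -0.0
grasp_force: 3.7
```

jog_arm(
  series=[
    [0,0,2,0,0,0,-1],
    [0,0,4,0,0,0,-1],
    [0,0,6,0,0,0,-1],
  ],
)

```text
clock: 17.02
ee_pos: [505.0, 176.5, 253.2]
ee_rot: [0.789, 0.614, 0.001, 0.001]
contact_force: [-3.8, -1.1, 7.2]
opening: -0.1
grasp_force: 3.8
```

jog_arm(
  series=[
    [0,0,2,0,0,0,-1],
    [0,0,4,0,0,0,-1],
    [0,0,6,0,0,0,-1],
  ],
)

```text
clock: 17.4
ee_pos: [505.0, 176.6, 247.2]
ee_rot: [0.789, 0.614, 0.001, 0.001]
contact_force: [-3.7, -0.8, 6.7]
opening: 0.1
grasp_force: 3.8
```

jog_arm(
  series=[
    [0,0,4,0,0,0,-1],
    [0,0,10,0,0,0,-1],
    [0,0,16,0,0,0,-1],
    [0,0,22,0,0,0,-1],
    [0,0,28,0,0,0,-1],
    [0,0,34,0,0,0,-1],
    [0,0,40,0,0,0,-1],
    [0,0,46,0,0,0,-1],
    [0,0,52,0,0,0,-1],
    [0,0,57,0,0,0,-1],
    [0,0,60,0,0,0,-1],
    [0,0,60,0,0,0,-1],
  ],
)

```text
clock: 18.9
ee_pos: [505.0, 176.6, 186.5]
ee_rot: [0.789, 0.614, 0.0, 0.001]
contact_force: [-2.8, -0.3, 4.3]
opening: 0.3
grasp_force: 2.0
```

jog_arm(
  series=[
    [0,0,1,0,0,0,-1],
    [0,0,2,0,0,0,-1],
    [0,0,3,0,0,0,-1],
  ],
)

```text
clock: 19.27
ee_pos: [505.1, 176.6, 183.9]
ee_rot: [0.789, 0.614, 0.001, 0.001]
contact_force: [-5.3, -1.1, 7.5]
opening: -0.1
grasp_force: 3.7
```

jog_arm(
  series=[
    [0,0,1,0,0,0,-1],
    [0,0,2,0,0,0,-1],
  ],
)

```text
clock: 19.52
ee_pos: [505.1, 176.6, 181.9]
ee_rot: [0.789, 0.614, 0.0, 0.001]
contact_force: [-4.5, -0.1, 7.5]
opening: -0.0
grasp_force: 3.7
```

jog_arm(
  series=[
    [0,0,1,0,0,0,-1],
    [0,0,2,0,0,0,-1],
  ],
)

```text
clock: 19.77
ee_pos: [505.1, 176.6, 179.8]
ee_rot: [0.789, 0.614, 0.0, 0.001]
contact_force: [-4.7, -1.4, 7.9]
opening: 0.3
grasp_force: 3.7
```

jog_arm(
  series=[
    [0,0,0.5,0,0,0,-1],
    [0,0,1,0,0,0,-1],
  ],
)

```text
clock: 20.02
ee_pos: [505.1, 176.6, 178.9]
ee_rot: [0.789, 0.614, 0.001, 0.001]
contact_force: [-3.8, -0.5, 7.9]
opening: 0.0
grasp_force: 3.9
```

jog_arm(
  series=[
    [0,0,0.5,0,0,0,-1],
    [0,0,1,0,0,0,-1],
  ],
)

```text
clock: 20.27
ee_pos: [505.1, 176.6, 178.0]
ee_rot: [0.789, 0.614, 0.001, 0.001]
contact_force: [-4.5, -0.6, 8.6]
opening: -0.2
grasp_force: 4.2
```

jog_arm(
  series=[
    [0,0,0.5,0,0,0,-1],
    [0,0,1,0,0,0,-1],
  ],
)

```text
clock: 20.52
ee_pos: [505.1, 176.6, 177.1]
ee_rot: [0.789, 0.614, 0.001, 0.001]
contact_force: [-5.6, -1.0, 9.1]
opening: 0.0
grasp_force: 4.6
```

jog_arm(
  series=[
    [0,0,0.5,0,0,0,-1],
    [0,0,1,0,0,0,-1],
  ],
)

```text
clock: 20.78
ee_pos: [505.1, 176.6, 176.2]
ee_rot: [0.789, 0.614, 0.001, 0.001]
contact_force: [-5.3, -1.0, 8.9]
opening: -0.1
grasp_force: 4.9
```

jog_arm(
  series=[
    [0,0,0.6,0,0,0,-1],
    [0,0,1.2,0,0,0,-1],
    [0,0,1.2,0,0,0,-1],
  ],
)

```text
clock: 21.15
ee_pos: [505.1, 176.6, 175.0]
ee_rot: [0.789, 0.614, 0.001, 0.001]
contact_force: [-4.3, -2.2, 10.5]
opening: 0.1
grasp_force: 4.9
```

jog_arm(
  series=[
    [0,0,-3,0,0,0,-1],
    [0,0,-15,0,0,0,-1],
    [0,0,-50,0,0,0,-1],
    [0,0,-100,0,0,0,-1],
    [-50,0,-130,0,0,0,-1],
    [-100,0,-140,0,0,0,-1],
    [-150,0,-140,0,0,0,-1],
    [-150,0,-140,0,0,0,-1],
    [-150,0,-140,0,0,0,-1],
  ],
)

```text
clock: 22.28
ee_pos: [468.3, 31.2, 314.4]
ee_rot: [0.789, 0.614, 0.001, 0.001]
contact_force: [-0.2, -0.1, -0.5]
opening: 0.1
grasp_force: 0.0
```

```bash
python3 st.py; python3 - <<'E'
from h import *
p,d,m=cam('scene','s7.png');cv2.imwrite('pics/s7c.png',cv2.resize(p[160:290,310:440,::-1],None,fx=4.5,fy=4.5,interpolation=cv2.INTER_CUBIC))
for n in('top','scene'):
    p,d,m=cam(n);P=cloud(d,m);k=(p.max(-1)<75)&(np.hypot(P[...,0]-504,P[...,1]-176)<18)&(P[...,2]>150)
    q=P[k];print(n,np.percentile(q[:,2],[50,90,97]))
E
```

```text
t 22.275 pos [468.3  31.2 314.4] q [-0.043 -0.249  1.703 -0.     1.686  0.206] F [-0.2 -0.1 -0.5] M [ 0.   -0.01 -0.01] open 0.1 0.0
x [0.246 0.969 0.   ] y [ 0.969 -0.246  0.002] z [ 0.002 -0.    -1.   ]
top [173.9547154  177.48172021 178.54097792]
scene [164.97399814 172.05581515 173.84207024]
```

View pics/s7c.png

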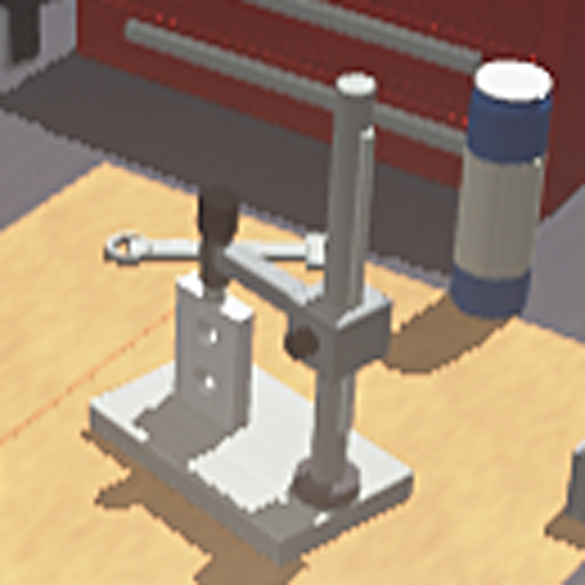

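The foot, at (214,290) in the crop, rests centred on the upright spacer. The knob top is at about 175 mm, which puts the plunger about 4 mm in, and the robot is clear.

```bash
python3 -c "
from workcell import env
print(env.sign_off())"
```

```text
the job is handed in; nothing more can be done
None
```

The job is handed in: the two-hole spacer stands upright by itself on the gauge base, centred under the foot to within about 2 mm, and the slide is lowered so the sprung foot is pushed in about 4 of its 8 mm (worked out from the knob height and push force), at about 22 s with the robot clear.

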